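# Find the loose terminal bolt and hold its cap open

## Task

The fuse compartment of this power distribution unit was left open: lower its lid gently until it is fully shut. Then, with the closed fingertips, tap the middle of each of the three red bolt caps, starting beside the fuse compartment and working away from it, to find the loose bolt, the one that gives under the tap. Lift the hinged cap of the loose bolt, and finish while still holding it open, about upright, so that I can get my spanner on; leave the other two caps shut, and do not disturb the screwdriver, the drill and the display module.

Things in the scene. Friction and masses are not known exactly. Their poses are not given: they have to be found in the camera images.
- unit: Grey power unit fixed to the bench, 160 mm deep (x), 440 mm wide (y), turned up to 0.35 rad. Origin: centre of its underside; x away from the robot, y to the robot's left, z up. Left part, y 40 to 220 mm: open-topped fuse compartment, 85 mm high. Right part: deck 40 mm high with three bolts under red caps at x = 0, y = -25, -100, -175 mm, and 10 mm high barriers midway between them.
- lid_hinge (a point): Middle of the lid's hinge line, fixed on the unit at x = 0, y = 40, z = 88 mm. The hinge runs along the unit's x, between compartment and deck; the point's axes are the unit's.
- lid (a joint): Lid angle in rad: 0 shut, level over the compartment; 1.57 upright; above that leaning back over the deck. A 6 mm plate, grey frame and clear window, 166 mm along the hinge, reaching 186 mm from it (194 mm at the 60 mm wide black lip); its outer face is 3 mm above the hinge line when shut. A friction hinge keeps it where it is left: push it all the way down, 2 to 3 N at the free edge.
- lid_edge (a point): Middle of the lid's free edge, on the outer face of the lip, 194 mm from the hinge line; it moves with the lid.
- near_cap (a point): Middle of the flat top of the shut cap nearest the fuse compartment, 84 mm above the bench; fixed on the unit, with its axes, not moving with the cap. Below this point: cap to 22 mm, narrower base (26 mm wide) from 22 to 30 mm, deck at 44 mm. One of the three bolts is loose: it sinks up to 5 mm, cap and base with it, when pressed with some 4 N, and springs back; tight ones do not give.
- middle_cap (a point): The same point of the middle cap, 75 mm further from the compartment. Cap hinge (all three): along the unit's y, on the robot's side, 20 mm towards the robot (-x) from this point and 22 mm below it; the far side (+x), with the thumb tab, swings up and towards the robot. Centre of the tab, cap shut: 29 mm beyond this point (+x), 13 mm below it. A light spring shuts the cap when let go (about 1 N at the tab).
- far_cap (a point): The same point of the cap farthest from the compartment, 150 mm from near_cap. Size, hinge and spring as for the others.
- cap_a (a joint): Opening angle in rad of one of the three caps, 0 shut, 1.75 at its stop; which place it sits at is not told and changes from start to start. The caps are alike: red, hollow, 40 mm front to back (unit x), 34 mm wide (flat parallel flanks), 22 mm high, with a solid thumb tab in the middle of the far side, 16 mm long, 16 mm wide, 14 mm high.
- cap_b (a joint): Opening angle in rad of one of the three caps, 0 shut, 1.75 at its stop; which place it sits at is not told and changes from start to start. The caps are alike: red, hollow, 40 mm front to back (unit x), 34 mm wide (flat parallel flanks), 22 mm high, with a solid thumb tab in the middle of the far side, 16 mm long, 16 mm wide, 14 mm high.
- cap_c (a joint): Opening angle in rad of one of the three caps, 0 shut, 1.75 at its stop; which place it sits at is not told and changes from start to start. The caps are alike: red, hollow, 40 mm front to back (unit x), 34 mm wide (flat parallel flanks), 22 mm high, with a solid thumb tab in the middle of the far side, 16 mm long, 16 mm wide, 14 mm high.
- screwdriver: Screwdriver, orange handle, 200 mm long, lying loose on the bench beyond the unit; leave it alone.
- display_module: Green circuit board 100 mm wide and 80 mm high with a lit display, standing loose on a small black foot to the left of the unit; origin under its foot; leave it alone.
- drill: Cordless drill, 185 mm high, standing on its battery to the right of the unit; origin under its battery; leave it alone.

How it is judged:
On the way, in this order (a step that is already met when the one before it is completed fails the run):
1. the lid is shut over the fuse compartment (value of joint lid below 0.04 rad), for 0.2 s.
2. the cap nearest the compartment is tapped (horizontal distance between the grasp point and near_cap below 0.025 m and z of the grasp point in the frame of near_cap below 0.045 m and contact force between the fingers and anything else above 1 N), for 0.02 s.
3. the middle cap is tapped (horizontal distance between the grasp point and middle_cap below 0.025 m and z of the grasp point in the frame of middle_cap below 0.045 m and contact force between the fingers and anything else above 1 N), for 0.02 s.
4. the farthest cap is tapped (horizontal distance between the grasp point and far_cap below 0.025 m and z of the grasp point in the frame of far_cap below 0.045 m and contact force between the fingers and anything else above 1 N), for 0.02 s.
At the end, for the whole second after the job is handed in: The robot's fingers hold the loose bolt's cap still, open at least 1.15 rad (66 degrees); the lid is shut to within 0.05 rad and the other two caps to within 0.12 rad; nothing else is disturbed (value of joint lid below 0.05 rad and value of joint cap_b above 1.15 rad and velocity of joint cap_b between -0.3 and 0.3 rad/s and value of joint each of cap_a, cap_c below 0.12 rad and contact force between the fingers and anything else above 0.3 N); the arm keeps its last pose, push and grip.
It fails at once if the cap of a tight bolt is opened (more than 0.35 rad) (value of joint any of cap_a, cap_c above 0.35 rad).
It fails at once if the lid is slammed (moving shut faster than 3 rad/s over its last 0.35 rad) (value of joint lid below 0.35 rad and velocity of joint lid below -3 rad/s).
It fails at once if the screwdriver is moved by more than 30 mm (distance of screwdriver from where it was at the start of the episode above 0.03 m).
It fails at once if the display module is moved by more than 30 mm or tipped over (distance of display_module from where it was at the start of the episode above 0.03 m or angle between display_module's own z axis and vertical above 0.4 rad).
It fails at once if the drill is moved by more than 30 mm or tipped over (distance of drill from where it was at the start of the episode above 0.03 m or angle between drill's own z axis and vertical above 0.4 rad).
It also fails if it takes over 64 s, if anything falls off the work surface, if the arm or the gripper's body presses on something with over 40 N, if the wrist force passes 120 N, or if a joint passes its speed limit or range.

## Robot

A 7-joint arm with a two-finger parallel gripper is mounted at the origin on the work surface. World frame = base frame: x ahead of the robot, y to its left, z up, the work surface at z = 0. Lengths are in m, angles in rad, forces in N, time in s.
With the tool pointing down it reaches from about 0.425 to 0.925 m from the base axis. Payload 6.8 kg.
Tool frame: the origin (TCP) lies midway between the tips of the shut fingers; the grasp point (between the pads) lies 19 mm behind it; x points along the fingers, y is the direction in which the jaws open and shut, and the axes are right-handed (so a half turn about x gives the same grasp; the last joint's range is limited). The gripper opens to 85 mm and grips with 20 to 120 N. Pads are 22 mm wide; open, the fingers measure 114 mm over their backs; the gripper's body (76 mm by 85 mm) begins 54 mm behind the grasp point. The pads swing forward as they close: fully open they stand 13 mm farther back than shut.
Start: joints at [-1.215, 0.477, 0.022, 1.555, -0.011, 1.109, -0.083], TCP at [0.302, 0.604, 0.231] pointing down, gripper open.
Joint ranges: [-2.96, 2.96], [-0.34, 2.1], [-1.41, 1.46], [0.24, 2.44], [-1.37, 4.51], [0.17, 1.92], [-2.96, 2.96]. Speed limits (rad/s): [2.39, 2.39, 3.14, 3.14, 3.14, 3.14, 3.14].

## Interface

Orientations are given as a rotation vector (axis times angle).
In Python, from bench import r gives the robot as it stands.
- The arm moves only by the tool carry_out, never from a script. Its argument "targets" is one flat list of numbers, 7 for each row, row after row: the finger opening in m, from 0 to 0.0854, then the shift along the tool's x, y, z in m, then the turn, a rotation vector about the tool's x, y, z in units of 5 degrees (1.0 is 5 degrees). A call has 1 to 12 rows; each row is the pose to reach, as a shift and turn from the pose measured when the call began, along the tool's axes at that moment; what a row does not reach only later rows make up. A row lasts 1/8 s, in which the tool goes at most 62.5 mm and 10.7 degrees, less where a joint would pass 70% of its speed; a pose out of reach is approached as far as the arm can. A call with a gripper value outside its range is refused whole. The fingers move at their own pace and stop on an object; "squeeze" is the grip in N (left out, the last holds). Time passes only in rows, so rows that repeat a pose let the fingers close. It gives the time, the measured TCP pose, the force and the opening at its end, in the units of the state.
- r.get_obs(): the state, without advancing time (a new reading comes with each control period).
- r.grab_frame(name): name is "scene" or "top"; returns the picture (420x560x3 uint8, blue, green, red); there is no depth.
- r.camera_info(name): a dict with "fx", "fy", "cx", "cy" (pixels), "D" ([k1, k2, p1, p2, k3] as OpenCV has them; the pictures are not rectified), "xyz" and "orientation" of the camera in the world. Camera axes: x right, y up, looking along -z (the intrinsics and any distortion apply to the point x, -y, -z); pixel columns grow to the right and rows downward; lengths in m; the calibration is good to about 2 mm. A picture is of the moment at which its call begins. camera_info takes no time and is no camera call.
- r.hand_in(): hands the job in, once; it reports no verdict.
The state is a dict: "clock": time; "joints": joint angles; "qvel": joint speeds; "tau": joint torques, N m; "tcp_pos": TCP position; "orientation": TCP orientation; "contact_force": force on the tool from outside, world axes, zero at the start; "moment": the same for the moment, N m; "grip_width": finger opening in m.
Only numpy, scipy, OpenCV 4.12 (cv2) and the standard library are available. Lean on these libraries where they do the work, as an engineer would, in place of code of your own. Each camera call takes 0.05 s, during which the arm holds its last target. There are 200 camera calls.

## Working session

There is one attempt and no reset: what is moved stays moved. The work goes in short steps, Python scripts to look and compute and a tool call to move; the robot and the scene stay as the last step left them, time stands still between calls to the robot, and variables do not carry over. Pictures are saved under pics/ and viewed, about 8 in all and at most 12, crops included, and the job is handed in when it is done.

Besides the shell and the picture viewer there is one more tool, called as a command line: name --argument value ..., lists and objects as JSON in quotes. carry_out: Moves the arm, as the interface text tells. Its arguments: {"type":"object","properties":{"targets":{"type":"array","items":{"type":"number"}},"squeeze":{"type":"number"}},"required":["targets"]}

```bash
ls; mkdir -p pics
python3 - <<'E'
from bench import r
import cv2
print(r.get_obs())
for n in("scene","top"):
    print(n,r.camera_info(n)); cv2.imwrite(f"pics/{n}0.png",r.grab_frame(n))
E
```

```text
pics
{'clock': 0.0, 'joints': array([-1.21511467,  0.4778267 ,  0.02234702,  1.55643631, -0.01147898,
        1.10928344, -0.08310679]), 'qvel': array([-0.00227526, -0.00049225,  0.00077329,  0.00122059,  0.00050112,
       -0.00118057, -0.00173115]), 'tau': array([-2.05038609e-04, -5.96439779e+01,  1.60787389e+00, -2.81205457e+01,
        1.24592695e-02,  9.08956106e-03,  2.57656740e-05]), 'tcp_pos': array([0.30171257, 0.60316796, 0.23031442]), 'orientation': array([ 0.36223121,  1.54029878, -0.36508961]), 'contact_force': array([ 0.40018555, -0.03205879,  0.22363332]), 'moment': array([0.02370269, 0.0054066 , 0.05073767]), 'grip_width': 0.08523943276657166}
scene {'fx': 426.14391222320774, 'fy': 426.14391222320774, 'cx': 273.3725238975002, 'cy': 212.06439176201738, 'D': array([-0.02599582,  0.        ,  0.        ,  0.        ,  0.        ]), 'xyz': array([0.99331576, 0.44213071, 0.71649841]), 'orientation': array([0.3557448 , 0.8904783 , 2.21821133])}
top {'fx': 386.6206622972331, 'fy': 386.6206622972331, 'cx': 284.1657514677592, 'cy': 209.12628403639272, 'D': array([-0.0139958,  0.       ,  0.       ,  0.       ,  0.       ]), 'xyz': array([ 0.47186351, -0.00430933,  0.99205059]), 'orientation': array([ 0.07099345, -0.0522435 , -1.58657092])}
```

View pics/scene0.png

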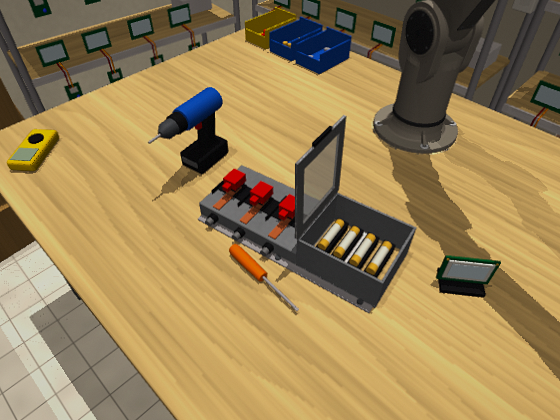

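View pics/top0.png

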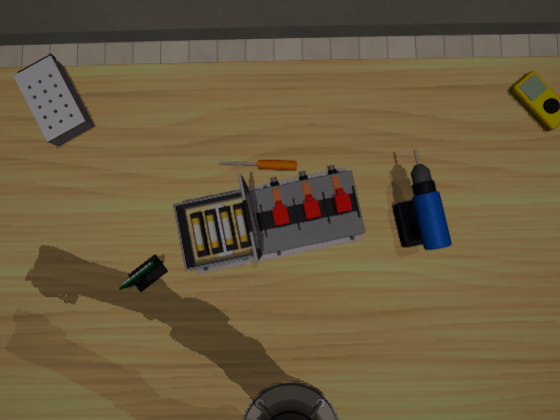

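```bash
cat > h.py <<'E'
from bench import r
import cv2, numpy as np
from scipy.spatial.transform import Rotation as R
def cam(n):
    c=r.camera_info(n); K=np.array([[c['fx'],0,c['cx']],[0,c['fy'],c['cy']],[0,0,1]])
    return K,np.array(c['D']),np.array(c['xyz']),R.from_rotvec(c['orientation']).as_matrix()
def ray(n,uv):
    K,D,o,M=cam(n); p=cv2.undistortPoints(np.array([[uv]],float),K,D)[0,0]
    d=M@np.array([p[0],-p[1],-1]); return o,d/np.linalg.norm(d)
def plane(n,uv,z):
    o,d=ray(n,uv); return o+d*(z-o[2])/d[2]
def tri(a,b):
    (o1,d1),(o2,d2)=ray("scene",a),ray("top",b)
    t=np.linalg.lstsq(np.c_[d1,-d2],o2-o1,rcond=None)[0]
    p,q=o1+t[0]*d1,o2+t[1]*d2; return (p+q)/2,np.linalg.norm(p-q)
def proj(n,P):
    K,D,o,M=cam(n); q=(np.atleast_2d(P)-o)@M*[1,-1,-1]
    return cv2.projectPoints(q,np.zeros(3),np.zeros(3),K,D)[0][:,0]
E
python3 - <<'E'
from h import *
a=cv2.imread("pics/scene0.png");b=cv2.imread("pics/top0.png")
for n,im in(("scene",a),("top",b)):
    h=cv2.cvtColor(im,cv2.COLOR_BGR2HSV)
    m=(((h[...,0]<5)|(h[...,0]>174))&(h[...,1]>190)&(h[...,2]>60)).astype(np.uint8)
    k,l,s,c=cv2.connectedComponentsWithStats(m)
    for i in range(1,k):
        if s[i,4]>20: print(n,s[i],c[i].round(1), plane(n,c[i],.08).round(3), np.percentile(h[l==i][:,2],[10,50,90]))
A=cv2.resize(a[105:315,190:430],None,fx=3.3,fy=2.85*3.3/3.3,interpolation=cv2.INTER_CUBIC)
B=cv2.resize(b[155:285,165:375],None,fx=3.8,fy=3.8,interpolation=cv2.INTER_CUBIC)
cv2.imwrite("pics/ca.png",A);cv2.imwrite("pics/cb.png",B)
E
```

```text
scene [195 123   7   7  30] [198.5 126. ] [ 0.492 -0.344  0.08 ] [67.5 72.5 80. ]
scene [222 169  24  24 355] [233.2 180.1] [ 0.565 -0.125  0.08 ] [ 70. 184. 197.]
scene [249 181  24  25 386] [260.2 193. ] [ 0.551 -0.052  0.08 ] [ 71. 187. 198.]
scene [278 194  17  26 329] [286.8 207.2] [0.542 0.018 0.08 ] [ 75.8 194.  199. ]
top [334 188  18  25 302] [342.2 201. ] [ 0.56  -0.132  0.08 ] [ 97.2 129.  130. ]
top [303 195  18  24 300] [311.2 207.5] [ 0.546 -0.058  0.08 ] [101.8 129.  130. ]
top [272 201  18  25 298] [280.3 214.1] [0.532 0.015 0.08 ] [103.7 129.  130. ]
```

View pics/ca.png

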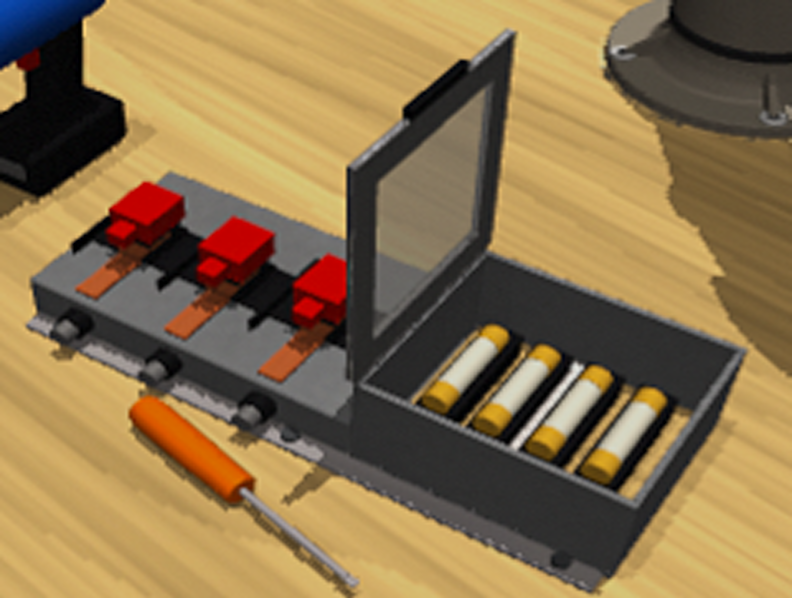

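View pics/cb.png

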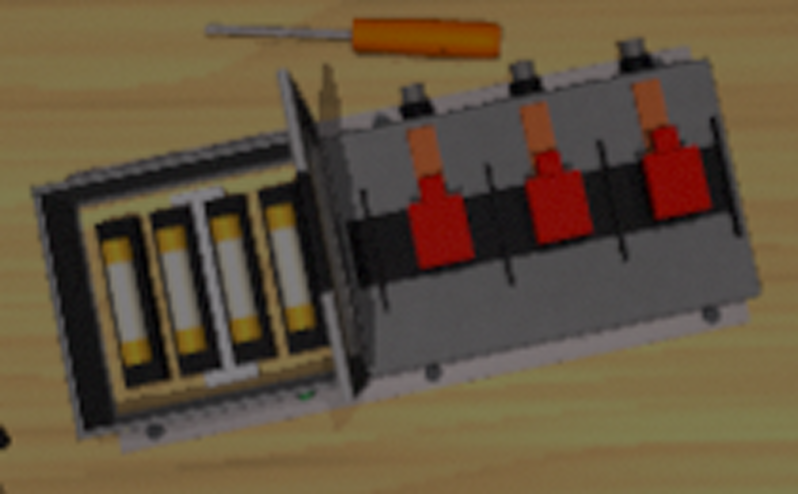

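Run:
```python
from h import *
s=lambda u,v:(190+u/3.3,105+v/2.85)
t=lambda u,v:(165+u/3.8,155+v/3.8)
for nm,a,b in [("near-left rim",s(745,350),t(80,437)),("far-left rim",s(637,505),t(35,188)),
 ("capfar",s(148,206),t(678,181)),("capmid",s(236,242),t(560,208)),
 ("lid far corner",s(348,168),t(283,72)),("lid near corner",s(515,32),t(322,295)),("lip far",s(405,118),t(283,72))]:
    P,e=tri(a,b); print(nm,P.round(4),round(e,4))
C=np.array([plane("top",t(*p),.084)[:2] for p in((441.7,231.5),(560.2,208.5),(678,180.8))]); print(C, np.linalg.norm(np.diff(C,axis=0),axis=1))
d=C[0]-C[2]; yaw=np.arctan2(-d[0],d[1]); print("yaw caps",yaw)
L=[plane("top",t(80,437),.085)[:2],plane("top",t(35,188),.085)[:2]]; e=L[1]-L[0]; print("rim",L,np.linalg.norm(e),np.arctan2(e[1],e[0]))
# combine: unit origin
c,sn=np.cos(yaw),np.sin(yaw); M=np.array([[c,-sn],[sn,c]])
for q,P in zip([-.025,-.1,-.175],C): print("origin",P-M@[0,q])
print("origin from rim",np.mean(L,0)-M@[0,.22])
```

```text
near-left rim [0.4035 0.2394 0.0808] 0.0024
far-left rim [0.5577 0.2685 0.0823] 0.0041
capfar [ 0.5554 -0.1335  0.0769] 0.0039
capmid [ 0.5406 -0.0603  0.0765] 0.0015
lid far corner [0.5967 0.0872 0.2704] 0.0
lid near corner [0.4776 0.0759 0.2996] 0.0251
lip far [0.5831 0.093  0.3027] 0.0254
[[ 0.52726479  0.01308468]
 [ 0.54028782 -0.06053869]
 [ 0.55625196 -0.13387918]] [0.0747663  0.07505785]
yaw caps 0.1947404835825882
rim [array([0.40447755, 0.23731419]), array([0.55861705, 0.26597534])] 0.15678152900941847 0.18384332918470908
origin [0.52242699 0.03761212]
origin [0.52093663 0.0375711 ]
origin [0.52238738 0.03781296]
origin from rim [0.52411992 0.03580322]
```

```bash
cat >> h.py <<'E'
O=np.array([.5225,.037,0]); YAW=.19
U=R.from_euler('z',YAW).as_matrix()
def w(p): return O+U@np.array(p,float)
def goto(p,tilt=0,sgn=None,show=True):
    """p unit coords of TCP; tilt: rad, tool turned from down towards pointing away (+x). prints shift (tool axes) and turn/5deg"""
    o=r.get_obs(); T=R.from_rotvec(o['orientation']).as_matrix()
    if sgn is None: sgn=np.sign(T[:,1]@U[:,1])
    x=np.array([np.sin(tilt),0,-np.cos(tilt)]); y=np.array([0,sgn,0]); G=U@np.c_[x,y,np.cross(x,y)]
    d=T.T@(w(p)-o['tcp_pos']); t=R.from_matrix(T.T@G).as_rotvec()/np.radians(5)
    if show: print(p,'shift',(d).round(4),'turn',t.round(2))
    return d,t
def st():
    o=r.get_obs(); T=R.from_rotvec(o['orientation']).as_matrix()
    print('t',round(o['clock'],2),'unit tcp',(U.T@(o['tcp_pos']-O)).round(4),'toolx',(U.T@T[:,0]).round(3),'tooly',(U.T@T[:,1]).round(3),'F',(U.T@o['contact_force']).round(2),'g',round(o['grip_width'],4),'q',o['joints'].round(2))
E
python3 - <<'E'
from h import *
st()
for sg in(1,-1): goto((0,-.04,.40),sgn=sg)
goto((0,-.04,.25))
for uv in((439,290),(485,296),(497,262)): print('module',plane("scene",uv,.0 if uv[1]>280 else .08).round(3), (U.T@(plane("scene",uv,.0 if uv[1]>280 else .08)-O)).round(3))
E
```

```text
t 0.1 unit tcp [-0.1098  0.5977  0.2304] toolx [-0.001 -0.001 -1.   ] tooly [ 0.608  0.794 -0.002] F [-0.29 -0.3  -0.09] g 0.0855 q [-1.22  0.48  0.02  1.56 -0.01  1.11 -0.08]
(0, -0.04, 0.4) shift [-0.1688 -0.4397  0.4751] turn [-7.49 -0.    0.02]
(0, -0.04, 0.4) shift [-0.1688 -0.4397  0.4751] turn [2.851e+01 2.000e-02 1.000e-02]
(0, -0.04, 0.25) shift [-0.0188 -0.4394  0.475 ] turn [-7.49 -0.    0.02]
module [0.437 0.337 0.   ] [-0.027  0.311  0.   ]
module [0.385 0.409 0.   ] [-0.064  0.391  0.   ]
module [0.368 0.394 0.08 ] [-0.084  0.38   0.08 ]
```

carry_out --targets '[0,-0.06,0,0,0,0,0,0,-0.12,-0.03,0.03,-0.5,0,0,0,-0.17,-0.06,0.065,-1,0,0,0,-0.17,-0.1,0.11,-2,0,0,0,-0.17,-0.14,0.15,-3,0,0,0,-0.17,-0.18,0.195,-4,0,0,0,-0.17,-0.22,0.24,-5,0,0,0,-0.17,-0.26,0.28,-6,0,0,0,-0.17,-0.3,0.325,-7,0,0,0,-0.17,-0.35,0.38,-7.5,0,0,0,-0.17,-0.395,0.43,-7.5,0,0,0,-0.17,-0.44,0.475,-7.5,0,0]'

```text
clock: 1.6
tcp_pos: [0.5243, 0.0123, 0.401]
orientation: [-0.151, 1.566, 0.149]
contact_force: [1.1, 0.6, 1.3]
grip_width: -0.0002
```

Run:
```python
from h import *
st(); goto((0,-.02,.25))
```

```text
t 1.6 unit tcp [-0.0029 -0.0246  0.401 ] toolx [-0.001 -0.001 -1.   ] tooly [-0.001  1.    -0.001] F [1.2  0.43 1.26] g -0.0002 q [-0.5   0.1   0.39  1.69 -0.04  1.36  1.66]
(0, -0.02, 0.25) shift [0.151  0.0047 0.0031] turn [ 0.01 -0.01  0.01]
```

carry_out --targets '[0,0.05,-0.005,0.003,0,0,0,0,0.1,-0.005,0.003,0,0,0,0,0.148,-0.005,0.003,0,0,0,0,0.148,0.02,0.003,0,0,0,0,0.148,0.043,0.003,0,0,0,0,0.15,0.06,0.003,0,0,0,0,0.15,0.075,0.003,0,0,0,0,0.153,0.091,0.003,0,0,0,0,0.158,0.108,0.003,0,0,0,0,0.165,0.122,0.003,0,0,0,0,0.1725,0.137,0.003,0,0,0]'

```text
clock: 2.98
tcp_pos: [0.5012, 0.1483, 0.228]
orientation: [-0.151, 1.566, 0.149]
contact_force: [0.5, -1.5, 1.0]
grip_width: -0.0001
```

Run:
```python
from h import *
st()
a=r.grab_frame("scene"); cv2.imwrite("pics/s1.png",a)
```

```text
t 2.98 unit tcp [1.000e-04 1.134e-01 2.280e-01] toolx [-0.    -0.001 -1.   ] tooly [-0.001  1.    -0.001] F [ 0.2  -1.53  0.96] g -0.0001 q [-0.66  0.23  0.3   1.94 -0.08  0.98  1.44]
```

View pics/s1.png

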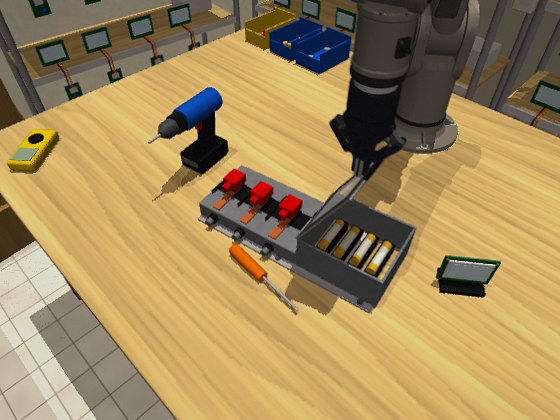

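carry_out --targets '[0,0.009,0.0125,0,0,0,0,0,0.0195,0.025,0,0,0,0,0,0.031,0.036,0,0,0,0,0,0.0445,0.0465,0,0,0,0,0,0.058,0.0555,0,0,0,0,0,0.073,0.063,0,0,0,0,0,0.0885,0.069,0,0,0,0,0,0.1045,0.073,0,0,0,0,0,0.1205,0.076,0,0,0,0,0,0.1285,0.076,0,0,0,0,0,0.137,0.076,0,0,0,0,0,0.138,0.076,0,0,0,0]'

```text
clock: 4.53
tcp_pos: [0.485, 0.2247, 0.0907]
orientation: [-0.152, 1.569, 0.152]
contact_force: [-9.9, -2.9, 32.8]
grip_width: 0.0004
```

Run:
```python
from h import *
st()
```

```text
t 4.53 unit tcp [-0.0013  0.1914  0.0907] toolx [-0.003  0.    -1.   ] tooly [-0.003  1.     0.   ] F [-10.27  -0.99  32.8 ] g 0.0004 q [-0.73  0.44  0.22  2.02 -0.15  0.7   1.35]
```

carry_out --targets '[0,-0.002,0,0,0,0,0,0,-0.04,0,0,0,0,0,0,-0.04,-0.055,0.001,0,0,0,0,-0.04,-0.11,0.001,0,0,0,0,-0.04,-0.165,0.001,0,0,0,0,-0.04,-0.2165,0.001,0,0,0,0,-0.04,-0.2165,0.001,0,0,0,0,-0.02,-0.2165,0.001,0,0,0,0,-0.005,-0.2165,0.001,0,0,0,0,0.001,-0.2165,0.001,0,0,0,0,0.001,-0.2165,0.001,0,0,0]'

```text
clock: 5.9
tcp_pos: [0.5272, 0.0128, 0.0892]
orientation: [-0.152, 1.57, 0.152]
contact_force: [-0.6, 0.0, -0.1]
grip_width: 0.0002
```

Run:
```python
from h import *
st()
a=r.grab_frame("scene"); cv2.imwrite("pics/s2.png",cv2.resize(a[105:315,190:430],None,fx=3,fy=2.8))
```

```text
t 5.9 unit tcp [ 0.0001 -0.0247  0.0892] toolx [-0.004  0.    -1.   ] tooly [-0.004  1.     0.   ] F [-0.63  0.12 -0.15] g 0.0002 q [-0.36  0.44  0.27  2.04 -0.18  0.69  1.79]
```

View pics/s2.png

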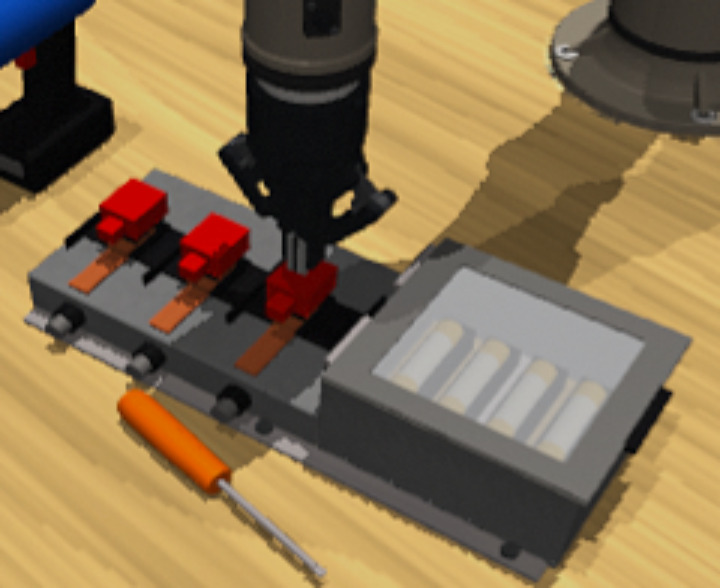

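carry_out --targets '[0,0.002,0,0,0,0,0,0,0.004,0,0,0,0,0,0,0.006,0,0,0,0,0,0,0.006,0,0,0,0,0]'

```text
clock: 6.45
tcp_pos: [0.5278, 0.0127, 0.0841]
orientation: [-0.152, 1.568, 0.152]
contact_force: [-2.0, 0.0, 5.1]
grip_width: -0.0001
```

carry_out --targets '[0,0.001,0,0,0,0,0,0,0.002,0,0,0,0,0,0,0.002,0,0,0,0,0]'

```text
clock: 6.82
tcp_pos: [0.5279, 0.0127, 0.0839]
orientation: [-0.151, 1.568, 0.153]
contact_force: [-6.3, -0.1, 20.8]
grip_width: -0.0001
```

Near cap is tight (20 N, gave 0.2 mm). Next the middle one.

carry_out --targets '[0,-0.01,0,0,0,0,0,0,-0.03,0,0,0,0,0,0,-0.03,-0.04,0,0,0,0,0,-0.03,-0.075,0,0,0,0,0,-0.03,-0.075,0,0,0,0,0,-0.012,-0.075,0,0,0,0,0,-0.004,-0.075,0,0,0,0,0,-0.001,-0.075,0,0,0,0,0,0.001,-0.075,0,0,0,0,0,0.002,-0.075,0,0,0,0,0,0.002,-0.075,0,0,0,0]'

```text
clock: 8.2
tcp_pos: [0.5425, -0.0606, 0.082]
orientation: [-0.151, 1.568, 0.153]
contact_force: [-0.7, 1.0, 2.5]
grip_width: 0.0001
```

Run:
```python
from h import *
st()
```

```text
t 8.2 unit tcp [ 0.0012 -0.0996  0.082 ] toolx [-0.002  0.002 -1.   ] tooly [-0.003  1.     0.002] F [-0.53  1.08  2.47] g 0.0001 q [-0.22  0.47  0.28  2.   -0.2   0.69  1.95]
```

carry_out --targets '[0,0.0015,0,0,0,0,0,0,0.0025,0,0,0,0,0,0,0.0025,0,0,0,0,0]'

```text
clock: 8.57
tcp_pos: [0.5426, -0.0606, 0.0796]
orientation: [-0.151, 1.567, 0.153]
contact_force: [-1.3, 1.4, 4.0]
grip_width: -0.0002
```

carry_out --targets '[0,-0.01,0,0,0,0,0,0,-0.03,0,0,0,0,0,0,-0.03,-0.04,0,0,0,0,0,-0.03,-0.075,0,0,0,0,0,-0.03,-0.075,0,0,0,0,0,-0.016,-0.075,0,0,0,0,0,-0.008,-0.075,0,0,0,0,0,-0.005,-0.075,0,0,0,0,0,-0.003,-0.075,0,0,0,0,0,-0.0025,-0.075,0,0,0,0,0,-0.0025,-0.075,0,0,0,0]'

```text
clock: 9.95
tcp_pos: [0.5562, -0.1329, 0.0838]
orientation: [-0.149, 1.569, 0.155]
contact_force: [-9.5, 4.1, 24.3]
grip_width: 0.0001
```

Run:
```python
from h import *
st()
```

```text
t 9.95 unit tcp [ 0.001  -0.1732  0.0838] toolx [-0.003  0.004 -1.   ] tooly [-0.004  1.     0.004] F [-8.55  5.81 24.27] g 0.0001 q [-0.1   0.51  0.29  1.94 -0.21  0.73  2.09]
```

carry_out --targets '[0,-0.01,0,0,0,0,0,0,-0.036,0,0,0,0,0,0.04,-0.036,0.04,0.02,0,0,0,0.04,-0.036,0.0735,0.034,0,0,0,0.04,-0.036,0.0735,0.034,0,0,0,0.04,-0.02,0.0735,0.034,0,0,0,0.04,-0.01,0.0735,0.034,0,0,0,0.04,-0.01,0.0735,0.034,0,0,0]'

```text
clock: 10.95
tcp_pos: [0.5742, -0.0554, 0.0925]
orientation: [-0.148, 1.572, 0.154]
contact_force: [-0.3, 0.2, 1.0]
grip_width: 0.0398
```

Run:
```python
from h import *
st(); goto((.035,-.1,.064))
P=plane("top",(165+548/3.8,155+162/3.8),.078); print('tab',U.T@(P-O))
a=r.grab_frame("scene"); cv2.imwrite("pics/s3.png",cv2.resize(a[140:270,190:340],None,fx=4.5,fy=4.5,interpolation=cv2.INTER_CUBIC))
```

```text
t 10.95 unit tcp [ 0.0333 -0.1005  0.0925] toolx [-0.006  0.004 -1.   ] tooly [-0.002  1.     0.004] F [-0.26  0.21  0.97] g 0.0398 q [-0.23  0.5   0.29  1.92 -0.2   0.75  1.94]
(0.035, -0.1, 0.064) shift [0.0285 0.0004 0.0019] turn [ 0.03 -0.07 -0.05]
tab [ 0.0294881  -0.09826689  0.078     ]
```

View pics/s3.png

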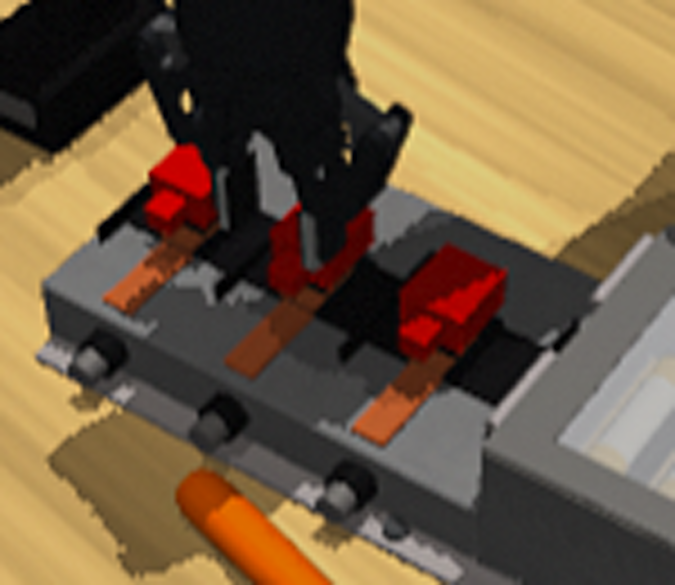

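carry_out --targets '[0.04,0.01,0,0.002,0,0,0,0.04,0.02,0,0.002,0,0,0,0.04,0.027,0,0.002,0,0,0,0.04,0.028,0,0.002,0,0,0,0.0,0.028,0,0.002,0,0,0,0.0,0.028,0,0.002,0,0,0,0.0,0.028,0,0.002,0,0,0,0.0,0.028,0,0.002,0,0,0]' --squeeze 25

```text
clock: 12.0
tcp_pos: [0.5766, -0.0536, 0.0654]
orientation: [-0.148, 1.57, 0.156]
contact_force: [-0.9, 6.3, 1.3]
grip_width: 0.0151
```

Run:
```python
from h import *
st()
```

```text
t 12.0 unit tcp [ 0.036  -0.0991  0.0654] toolx [-0.005  0.005 -1.   ] tooly [-0.003  1.     0.005] F [0.35 6.3  1.32] g 0.0151 q [-0.22  0.54  0.27  1.93 -0.22  0.7   1.95]
```

Run:
```python
import numpy as np
def rot(a,x,z): return np.array([x*np.cos(a)-z*np.sin(a),x*np.sin(a)+z*np.cos(a)])
def tcp(f,t): return rot(f,.051,.010)+rot(t,.005,-.0066)
p0=tcp(0,0)
for f in np.arange(.1,1.46,.1):
    t=min(f*.6,.55); d=tcp(f,t)-p0
    print(round(f,2),'x,z shift',(-d[1]).round(4),d[0].round(4),'turn',(-np.degrees(t)/5).round(2))
```

```text
0.1 x,z shift -0.0054 -0.0009 turn -0.69
0.2 x,z shift -0.0106 -0.0022 turn -1.38
0.3 x,z shift -0.0156 -0.0041 turn -2.06
0.4 x,z shift -0.0204 -0.0065 turn -2.75
0.5 x,z shift -0.025 -0.0093 turn -3.44
0.6 x,z shift -0.0292 -0.0125 turn -4.13
0.7 x,z shift -0.0331 -0.0162 turn -4.81
0.8 x,z shift -0.0366 -0.0202 turn -5.5
0.9 x,z shift -0.0397 -0.0244 turn -6.19
1.0 x,z shift -0.0419 -0.0291 turn -6.3
1.1 x,z shift -0.0436 -0.0341 turn -6.3
1.2 x,z shift -0.0447 -0.0391 turn -6.3
1.3 x,z shift -0.0454 -0.0443 turn -6.3
1.4 x,z shift -0.0455 -0.0495 turn -6.3
```

carry_out --targets '[0.0,-0.0055,0.0005,-0.001,0,-0.7,0,0.0,-0.0105,0.0005,-0.002,0,-1.4,0,0.0,-0.0155,0.0005,-0.004,0,-2.1,0,0.0,-0.0205,0.0005,-0.0065,0,-2.75,0,0.0,-0.025,0.0005,-0.0095,0,-3.45,0,0.0,-0.029,0.0005,-0.0125,0,-4.1,0,0.0,-0.029,0.0005,-0.0125,0,-4.1,0]'

```text
clock: 12.88
tcp_pos: [0.563, -0.0559, 0.0941]
orientation: [-0.112, 1.215, 0.172]
contact_force: [0.1, 1.7, -3.8]
grip_width: 0.0154
```

Run:
```python
from h import *
st()
a=r.grab_frame("scene"); cv2.imwrite("pics/s4.png",cv2.resize(a[140:270,190:340],None,fx=4.5,fy=4.5,interpolation=cv2.INTER_CUBIC))
```

```text
t 12.88 unit tcp [ 0.0223 -0.0989  0.0941] toolx [ 0.345  0.007 -0.939] tooly [-0.003  1.     0.006] F [ 0.39  1.65 -3.81] g 0.0154 q [-0.01  0.36  0.06  2.19 -0.41  0.27  2.18]
```

View pics/s4.png

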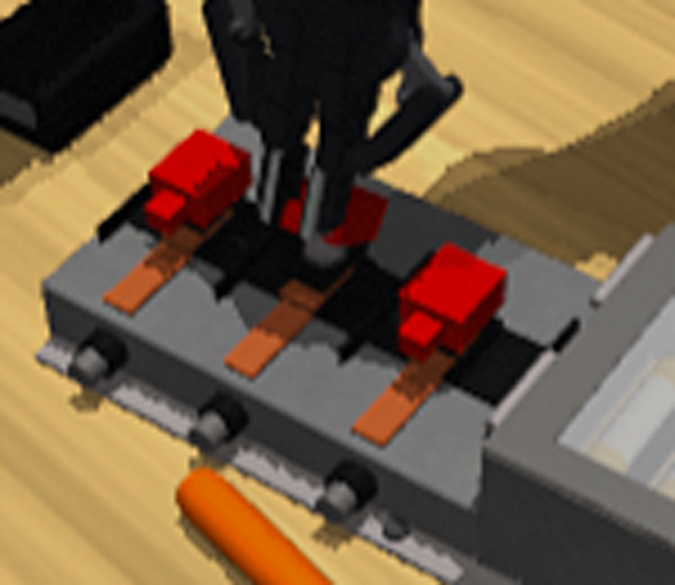

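```bash
cat > lift.py <<'E'
from h import *
def rot(a,x,z): return np.array([x*np.cos(a)-z*np.sin(a),x*np.sin(a)+z*np.cos(a)])
def tcp(f,t): return rot(f,.051,.010)+rot(t,.005,-.0066)
def plan(seq):
    for f,t in seq:
        p=tcp(f,t); d,u=goto((-.020+p[0],-.099,.062+p[1]),t,show=False); print(f,t,d.round(4),u.round(2))
E
python3 - <<'E'
from lift import *
plan([(.6,.35),(.7,.33),(.8,.31),(.9,.29),(1.0,.27),(1.1,.25),(1.2,.23),(1.3,.21),(1.4,.2),(1.45,.2)])
E
```

```text
0.6 0.35 [-0.0002 -0.0002  0.0011] [ 0.01  0.01 -0.08]
0.7 0.33 [-0.0047 -0.0001 -0.0015] [ 0.01  0.24 -0.08]
0.8 0.31 [-0.0089 -0.0001 -0.0045] [ 0.01  0.47 -0.08]
0.9 0.29 [-0.0128 -0.0001 -0.0079] [ 0.01  0.7  -0.08]
1.0 0.27 [-0.0164 -0.     -0.0118] [ 0.01  0.93 -0.08]
1.1 0.25 [-0.0196 -0.     -0.016 ] [ 0.01  1.16 -0.08]
1.2 0.23 [-0.0223  0.     -0.0205] [ 0.01  1.38 -0.08]
1.3 0.21 [-0.0246  0.     -0.0252] [ 0.01  1.61 -0.08]
1.4 0.2 [-0.0265  0.     -0.0301] [ 0.02  1.73 -0.08]
1.45 0.2 [-0.0273  0.0001 -0.0326] [ 0.02  1.73 -0.08]
```

carry_out --targets '[0.0,-0.0045,0,-0.0015,0,0.25,0,0.0,-0.009,0,-0.0045,0,0.5,0,0.0,-0.013,0,-0.008,0,0.7,0,0.0,-0.0165,0,-0.012,0,0.9,0,0.0,-0.0195,0,-0.016,0,1.15,0,0.0,-0.0195,0,-0.016,0,1.15,0]'

```text
clock: 13.68
tcp_pos: [0.5422, -0.06, 0.1071]
orientation: [-0.123, 1.316, 0.168]
contact_force: [1.0, 3.0, -4.4]
grip_width: 0.015
```

Run:
```python
from lift import *
st(); plan([(1.1,.25),(1.2,.23),(1.3,.21),(1.4,.2),(1.45,.2)])
```

```text
t 13.68 unit tcp [ 0.001  -0.0989  0.1071] toolx [ 0.248  0.007 -0.969] tooly [-0.003  1.     0.006] F [ 1.55  2.8  -4.44] g 0.015 q [-0.12  0.34  0.18  2.16 -0.31  0.42  2.08]
1.1 0.25 [ 0.0002 -0.0001 -0.0003] [ 0.02  0.01 -0.08]
1.2 0.23 [-0.0021 -0.0001 -0.0051] [ 0.02  0.24 -0.08]
1.3 0.21 [-0.0039 -0.     -0.0101] [ 0.02  0.47 -0.08]
1.4 0.2 [-0.0053 -0.     -0.0151] [ 0.02  0.58 -0.08]
1.45 0.2 [-0.0058 -0.     -0.0177] [ 0.02  0.58 -0.08]
```

carry_out --targets '[0.0,-0.002,0,-0.005,0,0.25,0,0.0,-0.004,0,-0.01,0,0.45,0,0.0,-0.0055,0,-0.015,0,0.6,0,0.0,-0.006,0,-0.0175,0,0.6,0,0.0,-0.006,0,-0.0175,0,0.6,0,0.0,-0.006,0,-0.0175,0,0.6,0]'

```text
clock: 14.42
tcp_pos: [0.5255, -0.0634, 0.1096]
orientation: [-0.128, 1.366, 0.166]
contact_force: [2.3, 4.1, -0.1]
grip_width: 0.0149
```

Run:
```python
from lift import *
st(); plan([(1.45,.2),(1.5,.2)])
a=r.grab_frame("scene"); b=r.grab_frame("top"); cv2.imwrite("pics/s5.png",np.hstack([cv2.resize(a[130:250,190:310],None,fx=3.3,fy=4.5,interpolation=cv2.INTER_CUBIC),cv2.resize(b[150:285,240:375],(396,540),interpolation=cv2.INTER_CUBIC)]))
```

```text
t 14.43 unit tcp [-0.016  -0.0991  0.1096] toolx [ 0.2    0.006 -0.98 ] tooly [-0.004  1.     0.005] F [ 3.07  3.61 -0.06] g 0.0149 q [-0.15  0.33  0.22  2.16 -0.27  0.48  2.04]
1.45 0.2 [ 0.0009  0.0001 -0.0017] [ 0.03  0.01 -0.07]
1.5 0.2 [ 0.0007  0.0001 -0.0043] [ 0.03  0.01 -0.07]
```

View pics/s5.png

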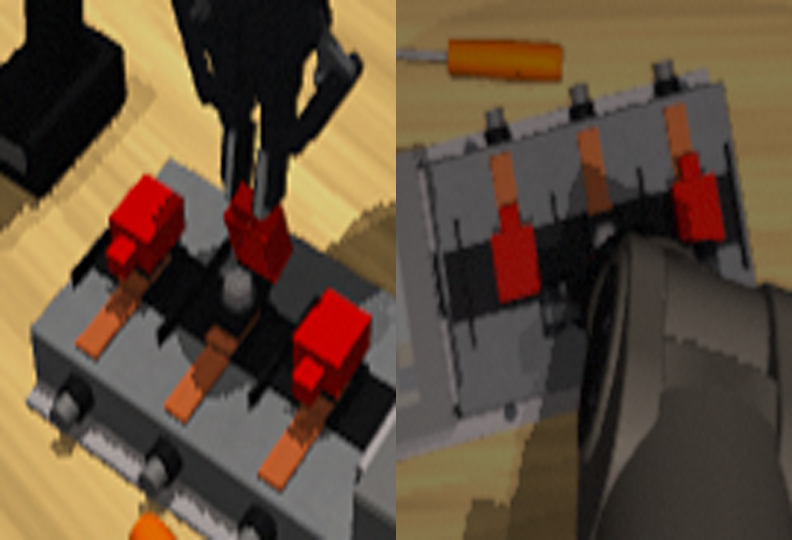

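carry_out --targets '[0.0,0,0,0,0,0,0,0.0,0,0,0,0,0,0,0.0,0,0,0,0,0,0,0.0,0,0,0,0,0,0]'

```text
clock: 15.02
tcp_pos: [0.5258, -0.0633, 0.1098]
orientation: [-0.128, 1.365, 0.166]
contact_force: [2.4, 4.5, 1.1]
grip_width: 0.0147
```

Run:
```python
from lift import *
st(); print(np.abs(r.get_obs()['qvel']).max())
print(r.hand_in())
```

```text
t 15.03 unit tcp [-0.0158 -0.0991  0.1098] toolx [ 0.2    0.006 -0.98 ] tooly [-0.003  1.     0.005] F [3.22 3.94 1.14] g 0.0147 q [-0.15  0.33  0.22  2.16 -0.27  0.48  2.04]
0.002386316343161229
the job is handed in; nothing more can be done
None
```

The lid is shut, the middle bolt is the loose one, and the job was handed in at about 15 s with its cap held open at about 1.4 rad, close to upright.

- **Lid:** I lowered it along its arc with the closed fingers. The final press reached 33 N with the fingertips at 91 mm, the height expected for a shut lid, and a later picture showed it shut.
- **Taps:** I tapped near, middle, then far.
  - The near and far caps stayed at 84 mm under 21 to 24 N, so those bolts are tight.
  - The middle cap sank about 4.4 mm at about 4 N, so that bolt is loose.
- **Loose cap:** I gripped it by its thumb tab and swung it open.
  - The last picture showed the bolt exposed and the other two caps shut.
  - Over the final half second the arm was still, with the finger opening at 14.7 mm on the 16 mm tab and a few newtons of contact force.

**Checks that disagreed or were not made:**
- The heights I first measured from the two camera views read 3 to 7 mm low. The contact heights later matched the text.
- The 1.4 rad cap angle comes from the finger position and the pictures, not from a direct measurement.
- I saw no change in the screwdriver or drill in the later pictures, but I took no measurements of them. I did not look at the display module again after the picture taken during the lid closing, where it was undisturbed.

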